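# Open the rack, turn posting tubes label up, rack them and fold the flap down

### The job

Get the outgoing post ready: fold the half-open flap of the outgoing rack back until it is upright or a little past, out of the way, then roll each square posting tube on the desk over, face by face, until its address label is on top, and lay the tubes in the rack's bays, one to a bay, flat on the bay floor with the labels up. When every tube is in, fold the flap right down over them until it is level. Leave the mug, the pen pot and the glue bottle where they are.

Things in the scene. Friction and masses are not known exactly. Their poses are not given: they have to be found in the camera images.
- tube_a: Square cardboard posting tube, rigid, 50 x 50 mm across, 180 mm long, about 160 g, white end caps. Origin at its centre; x axis along its length, y and z square to its side faces. Its white paper address label (130 x 40 mm, no thickness) is on its +y face; the opposite face has a narrow tape strip along its middle, the other two are bare. Never label up at the start. May be absent.
- tube_b: Square cardboard posting tube, rigid, 50 x 50 mm across, 180 mm long, about 160 g, white end caps. Origin at its centre; x axis along its length, y and z square to its side faces. Its white paper address label (130 x 40 mm, no thickness) is on its -z face; the opposite face has a narrow tape strip along its middle, the other two are bare. Never label up at the start. May be absent.
- tube_c: Square cardboard posting tube, rigid, 50 x 50 mm across, 180 mm long, about 160 g, white end caps. Origin at its centre; x axis along its length, y and z square to its side faces. Its white paper address label (130 x 40 mm, no thickness) is on its -y face; the opposite face has a narrow tape strip along its middle, the other two are bare. Never label up at the start. May be absent.
- rack: Grey rack fixed to the desk, 208 (its x) by 266 mm (its y). Three bays side by side at 90 mm pitch in y; a tube lies in a bay along the rack's x, either end first. Bay: 62 mm wide, 196 mm long inside, floor 5 mm above the desk; walls and the 28 mm wide ribs between bays are 23 mm above the desk. Two thin posts 72 mm high at the -x corners carry the flap. Origin: centre of the underside; z up.
- bay0 (a point): Middle of the floor of the bay at the rack's -y side, 5 mm above the desk (the rack's origin shifted -90 mm in its y)
- bay1 (a point): Middle of the floor of the centre bay, 5 mm above the desk
- bay2 (a point): Middle of the floor of the bay at the rack's +y side, 5 mm above the desk (the rack's origin shifted +90 mm in its y)
- flap (a joint): Angle (rad) of the aluminium flap, a plate 4 mm thick, 244 mm wide along the rack's y, reaching 120 mm from its hinge. 0: level over the near part of the bays (end stop), underside 64 mm above the desk, 9 mm above a seated tube; pi/2: upright; more: leaning towards the robot (to 2.1). Starts half open, at 0.75 to 1.15. Stiff hinge (0.14 N m): stays where left, 2 to 3 N at the free edge moves it.
- flap_hinge (a point): Middle of the flap's hinge line, which runs along the rack's y, 66 mm above the desk at rack x = -108 mm (the robot's side of the rack)
- flap_edge (a point): Middle of the flap's free edge, 120 mm from the hinge line
- mug: Bystander: white mug, 76 mm across, 85 mm high, handle at its +y; origin at the centre of its underside
- pen_pot: Bystander: empty black pen pot, 72 mm across, 100 mm high; origin at the centre of its underside
- glue: Bystander: white glue bottle with cap, 48 mm across, 120 mm high; origin at the centre of its underside

How it is judged:
By the outcome, as a careful person would: the job done as asked, in the order asked, and still so for the second after the job is handed in, with the robot touching nothing.
Of tube_a, tube_b, tube_c only 2 to 3 are there at a start; the rules pass over those that are not, and their reading is None.
At some moment in a run one of tube_a, tube_b, tube_c may be knocked a few centimetres aside while the robot is not near it.
Once in a run the grip may slacken for a moment while it holds something.
It also fails if it takes over 210 s, if anything falls off the work surface, if the arm or the gripper's body presses on something with over 40 N, if the wrist force passes 120 N, or if a joint passes its speed limit or range.

### The arm

A 6-joint arm with a two-finger parallel gripper is mounted at the origin on the work surface. World frame = base frame: x ahead of the robot, y to its left, z up, the work surface at z = 0. Lengths are in m, angles in degrees, forces in N, time in s.
With the tool pointing down it reaches from about 0.375 to 0.9 m from the base axis. Payload 3.1 kg.
Tool frame: the origin (TCP) lies at the very end of the fingers, on their centre line; the grasp point (between the pads) lies 19 mm behind it; z points along the fingers, y is the line along which they close (so a half turn about z gives the same grasp; the last joint's range is limited). The gripper opens to 87 mm and grips with 3 to 60 N. Pads are 19 mm wide; open, the fingers measure 117 mm over their backs; the gripper's body (75 mm by 190 mm) begins 51 mm behind the grasp point.
Start: joints at [-83.623, 30.224, 82.088, -0, 67.689, -10.227], TCP at [0.179, -0.599, 0.223] pointing down, gripper open.
Joint ranges: [-176.69, 176.69], [-43.24, 126.21], [12.49, 139.97], [-82, 262], [0, 151.66], [-163.58, 163.58]. Speed limits (degrees/s): [159.86, 159.86, 180, 180, 180, 180].

### API

Orientations are given as a 3x3 rotation matrix whose columns are the frame's x, y, z axes.
In Python, from rig import bot, imaging gives the robot as it stands.
- The arm moves only by the tool drive_tool, never from a script. Its argument "deltas" is text: rows parted by semicolons, each of 5 numbers parted by spaces: the finger opening in mm, from 0 to 87, then the shift along the world's x, y, z in mm, then the turn about the world's z in rad. In form: jaw dx dy dz twist; .... A call has 1 to 12 rows; each row is the pose to reach, as a shift and turn from the pose commanded when the call began; what a row does not reach only later rows make up. A row lasts 1/10 s, in which the tool goes at most 50 mm and 8.59 degrees, less where a joint would pass 70% of its speed; a pose out of reach is approached as far as the arm can. A call with a gripper value outside its range is refused whole. The fingers move at their own pace and stop on an object; the grip force is fixed at half the most. Time passes only in rows, so rows that repeat a pose let the fingers close. It gives the time, the measured TCP pose, the force, the opening and the grip force at its end, in the units of the state.
- bot.read_state(): the state, without advancing time (a new reading comes with each control period).
- imaging.capture(name): name is "side" or "top" or "wrist"; returns the picture (420x560x3 uint8, red, green, blue); there is no depth.
- imaging.camera_model(name): a dict with "fx", "fy", "cx", "cy" (pixels), "dist" ([k1, k2, p1, p2, k3] as OpenCV has them; the pictures are not rectified), "T" (4x4, takes a point from camera to world coordinates). Camera axes: x right, y down, z forward; pixel columns grow to the right and rows downward; lengths in m; the calibration is good to about 2 mm. A picture is of the moment at which its call begins: read the wrist's pose just before it. camera_model takes no time and is no camera call; for the wrist camera it gives the pose at the moment of the call.
- bot.hand_in(): hands the job in; it is judged then, once.
The state is a dict: "time_s": time; "joint_positions": joint angles; "qvel": joint speeds; "tau": joint torques, N m; "position": TCP position; "tcp_rot": TCP orientation; "force": force on the tool from outside, world axes, zero at the start; "moment": the same for the moment, N m; "opening": opening from 0.0 (shut) to 1.0 (fully open); "grasp_force": force on a finger pad.
Only numpy, scipy, OpenCV 4.12 (cv2) and the standard library are available. Lean on these libraries where they do the work, as an engineer would, in place of code of your own. Each camera call takes 0.05 s, during which the arm holds its last target. There are 200 camera calls.

## Working session

There is one attempt and no reset: what is moved stays moved. The work goes in short steps, Python scripts to look and compute and a tool call to move; the robot and the scene stay as the last step left them, time stands still between calls to the robot, and variables do not carry over. Pictures are saved under pics/ and viewed, at most 14 in all, crops included, and the job is handed in when it is done.

Besides the shell and the picture viewer there is one more tool, called after "Request:" by a JSON object that holds its "name" and its "arguments", one argument or row to a line. drive_tool: Moves the arm, as the interface text tells. Its arguments: {"type":"object","properties":{"deltas":{"type":"string"}},"required":["deltas"]}

```bash
mkdir -p pics; ls; python3 - <<'E'
from rig import bot, imaging
import cv2
for n in ("top","side"):
    im=imaging.capture(n); cv2.imwrite(f"pics/{n}0.png",im[:,:,::-1])
    m=imaging.camera_model(n); print(n,m)
s=bot.read_state(); print(s)
E
```

```text
pics
top {'fx': 394.88185777424184, 'fy': 394.88185777424184, 'cx': 283.1733035629207, 'cy': 209.028939703955, 'dist': array([-0.09429052,  0.        ,  0.        ,  0.        ,  0.        ]), 'T': array([[ 0.01781444, -0.9807986 ,  0.19420802,  0.44505206],
       [-0.99980833, -0.0190521 , -0.00450678, -0.01956609],
       [ 0.00812031, -0.19409051, -0.98095002,  0.95081289],
       [ 0.        ,  0.        ,  0.        ,  1.        ]])}
side {'fx': 429.68720743221985, 'fy': 429.68720743221985, 'cx': 276.22006877901623, 'cy': 205.86140531410481, 'dist': array([0.04579793, 0.        , 0.        , 0.        , 0.        ]), 'T': array([[-0.97680867, -0.13321543,  0.16762598,  0.41976725],
       [-0.21409531,  0.61804212, -0.75643053,  0.87211706],
       [-0.00283169, -0.77477583, -0.6322297 ,  0.83328855],
       [ 0.        ,  0.        ,  0.        ,  1.        ]])}
{'time_s': 0.1, 'joint_positions': array([-8.36235329e+01,  3.02753754e+01,  8.21496460e+01, -1.20165656e-03,
        6.76905728e+01, -1.02272503e+01]), 'qvel': array([ 0.00549637, -0.19503764, -0.18562871, -0.02171015, -0.09532555,
        0.03518294]), 'tau': array([ 2.80518807e-04, -4.40984344e+01, -1.77150142e+01,  6.35021925e-02,
        5.33564086e-02, -3.92735990e-05]), 'position': array([ 0.17854104, -0.59825314,  0.22164755]), 'tcp_rot': array([[ 9.58301797e-01,  2.85757951e-01, -2.43347741e-04],
       [ 2.85757853e-01, -9.58299764e-01,  2.00286148e-03],
       [ 3.39133510e-04, -1.98888429e-03, -9.99997965e-01]]), 'force': array([ 0.50013151, -0.55307698,  0.46498711]), 'moment': array([ 0.00677787, -0.00710175, -0.00342453]), 'grasp_force': 0.0, 'opening': 0.9974379851223418}
```

View pics/top0.png

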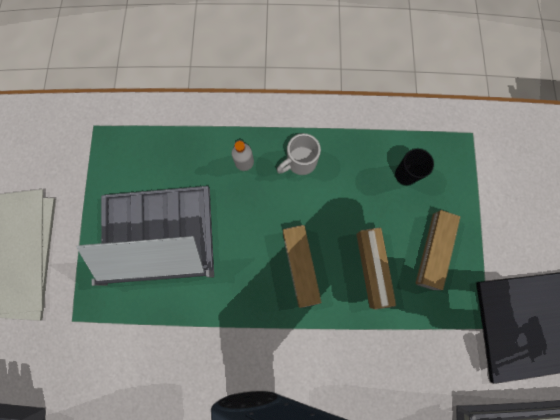

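View pics/side0.png

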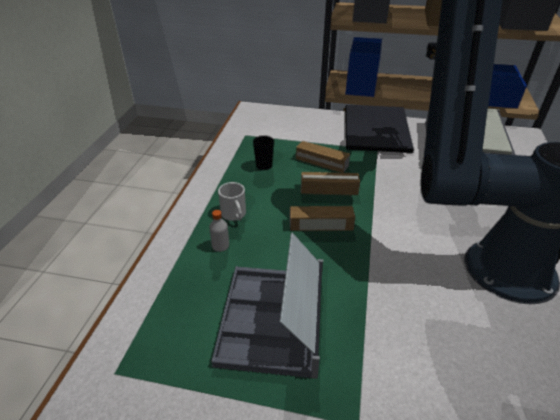

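The rack is at left with its flap half open. Three tubes lie near (301,266), (377,268) and (439,250); the middle one has its tape strip up, the outer two show bare faces. Next I'll zoom in to find the label faces and measure.

```bash
cat > h.py <<'E'
import numpy as np, cv2
from rig import bot, imaging
def ray(m,uv):
    K=np.array([[m['fx'],0,m['cx']],[0,m['fy'],m['cy']],[0,0,1]])
    p=cv2.undistortPoints(np.float64(uv).reshape(-1,1,2),K,m['dist']).reshape(-1,2)
    return np.c_[p,np.ones(len(p))]@m['T'][:3,:3].T, m['T'][:3,3]
def onplane(m,uv,z):
    d,o=ray(m,uv); return o+d*((z-o[2])/d[:,2:])
def grab(n,f=None):
    m=imaging.camera_model(n); im=imaging.capture(n)
    if f: cv2.imwrite(f,im[:,:,::-1])
    return m,im
def brown(im):
    h=cv2.cvtColor(im,cv2.COLOR_RGB2HSV)
    return cv2.inRange(h,(8,70,40),(24,255,255))
E
python3 - <<'E'
from h import *
m=imaging.camera_model("top"); im=cv2.imread("pics/top0.png")[:,:,::-1].copy()
k=brown(im); k[:195]=0;k[330:]=0;k[:,:250]=0
for c in cv2.findContours(k,0,2)[0]:
    if cv2.contourArea(c)<200: continue
    r=cv2.minAreaRect(c); b=cv2.boxPoints(r); print(np.round(r[0]),np.round(b).tolist()); print(np.round(onplane(m,b,.05),3)[:,:2].tolist())
s=cv2.imread("pics/side0.png")
A=cv2.resize(im[195:325,265:475,::-1],(630,390),interpolation=cv2.INTER_CUBIC)
B=cv2.resize(s[130:240,270:385],(460,440)[:2],interpolation=cv2.INTER_CUBIC)
cv2.imwrite("pics/c1.png",A)
cv2.imwrite("pics/c2.png",np.hstack([B,cv2.resize(im[175:295,75:225,::-1],(340,440))]))
E
```

```text
[376. 268.] [[356.0, 231.0], [381.0, 227.0], [395.0, 305.0], [370.0, 310.0]]
[[0.575, -0.192], [0.586, -0.252], [0.408, -0.28], [0.397, -0.222]]
[301. 266.] [[282.0, 229.0], [304.0, 224.0], [321.0, 303.0], [299.0, 307.0]]
[[0.576, -0.022], [0.588, -0.072], [0.412, -0.111], [0.401, -0.062]]
[438. 249.] [[416.0, 283.0], [434.0, 208.0], [461.0, 215.0], [443.0, 290.0]]
[[0.458, -0.328], [0.632, -0.381], [0.617, -0.447], [0.443, -0.392]]
```

View pics/c1.png

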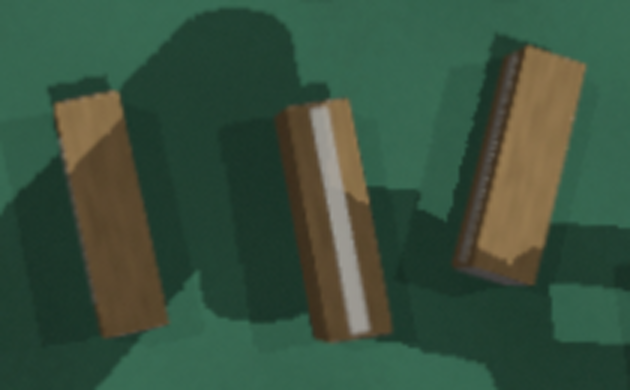

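View pics/c2.png

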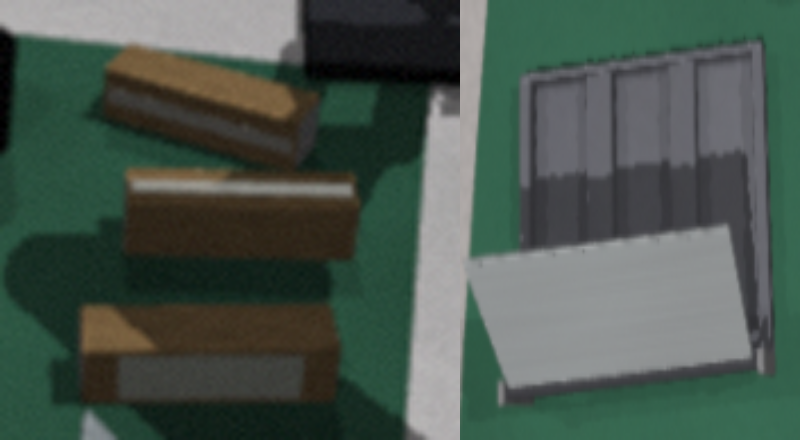

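L's wide label is on its +y side, so it needs one roll toward −y. M has its tape up, so it needs two rolls. R's narrow tape is on +y, so its label is on −y and it needs one roll toward +y. Now the rack pose.

```bash
python3 - <<'E'
from h import *
m=imaging.camera_model("top")
P=onplane(m,[[102.4,195.5],[208.2,186.5],[211,272]],.023)[:,:2]; print(P.round(3).tolist(), np.linalg.norm(P[0]-P[1]),np.linalg.norm(P[1]-P[2]))
y=(P[0]-P[1])/np.linalg.norm(P[0]-P[1]); x=np.array([y[1],-y[0]]); c=(P[0]+P[1])/2-.104*x
print("yaw",np.arctan2(x[1],x[0]),"c",c,"bays",[(c+s*.09*y).round(3).tolist() for s in(-1,0,1)],"hinge",c-.108*x)
for t in (.75,.95,1.15): print(t,(c+x*(-.108+.12*np.cos(t))).round(3), .066+.12*np.sin(t), onplane(m,[[78.5,246],[194,236]],.066+.12*np.sin(t)).mean(0).round(3))
E
```

```text
[[0.654, 0.42], [0.681, 0.159], [0.476, 0.142]] 0.26244368795168016 0.20584265751732972
yaw 0.10305278524073018 c [0.5640067  0.27898991] bays [[0.573, 0.189], [0.564, 0.279], [0.555, 0.369]] hinge [0.45657966 0.2678799 ]
0.75 [0.544 0.277] 0.1477966512028001 [0.531 0.28  0.148]
0.95 [0.526 0.275] 0.16360986057472485 [0.529 0.274 0.164]
1.15 [0.505 0.273] 0.17553167283126253 [0.528 0.27  0.176]
```

Request:
{"name": "drive_tool", "arguments": {
  "deltas": "87 220 440 60 -0.19; 87 220 440 60 -0.19; 87 220 440 60 -0.19; 87 220 440 60 -0.19; 87 220 440 60 -0.19; 87 441 880 60 -0.19; 87 441 880 60 -0.19; 87 441 880 60 -0.19; 87 441 880 60 -0.19; 87 441 880 60 -0.19; 87 441 880 60 -0.19; 87 441 880 60 -0.19"
}}

```text
time_s: 1.3
position: [0.4467, -0.0623, 0.2669]
tcp_rot: [[0.995, 0.1, -0.0], [0.1, -0.995, -0.0], [-0.0, 0.0, -1.0]]
force: [0.9, 0.3, 0.2]
opening: 0.998
grasp_force: 0.0
```

Request:
{"name": "drive_tool", "arguments": {
  "deltas": "87 173 342 10 0; 87 173 342 10 0; 87 173 342 10 0; 87 173 342 10 0; 87 173 342 10 0; 87 173 342 10 0; 87 173 342 10 0; 87 173 342 10 0; 87 173 342 10 0; 87 173 342 10 0; 87 173 342 10 0"
}}

```text
time_s: 2.4
position: [0.6186, 0.2766, 0.2763]
tcp_rot: [[0.995, 0.099, -0.002], [0.099, -0.995, -0.001], [-0.002, 0.001, -1.0]]
force: [1.0, -0.0, 0.3]
opening: 1.0
grasp_force: 0.0
```

Request:
{"name": "drive_tool", "arguments": {
  "deltas": "87 0 0 -50 0; 87 0 0 -100 0; 87 0 0 -138 0; 87 -20 -2 -138 0; 87 -40 -4 -138 0; 87 -60 -6 -138 0; 87 -80 -8 -138 0; 87 -100 -10 -138 0; 87 -120 -12 -138 0; 87 -140 -14 -138 0; 87 -160 -16 -138 0; 87 -160 -16 -138 0"
}}

```text
time_s: 3.6
position: [0.4568, 0.2601, 0.1396]
tcp_rot: [[0.995, 0.099, -0.002], [0.099, -0.995, -0.001], [-0.002, 0.001, -1.0]]
force: [0.4, 0.3, -0.4]
opening: 1.005
grasp_force: 0.0
```

```bash
python3 - <<'E'
from h import *
grab("side","pics/s1.png"); m,im=grab("top","pics/t1.png")
a=cv2.imread("pics/s1.png")[200:400,180:380]; b=im[170:310,60:260,::-1]
cv2.imwrite("pics/c3.png",np.hstack([cv2.resize(a,(400,400)),cv2.resize(b,(400,400))]))
E
```

```text
(no output)
```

View pics/c3.png

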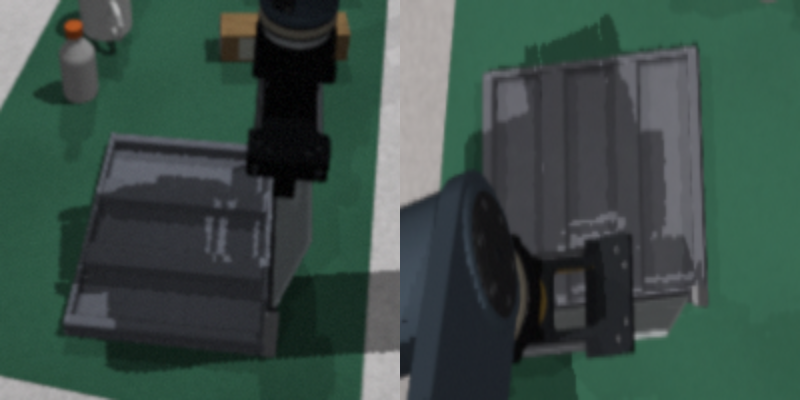

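Request:
{"name": "drive_tool", "arguments": {
  "deltas": "87 40 4 0 0; 87 40 4 50 0; 87 40 4 100 0; 87 26 -30 130 0.15; 87 26 -80 130 0.3; 87 26 -130 130 0.45; 87 26 -180 130 0.6; 87 26 -230 130 0.75; 87 26 -278 130 0.9; 87 26 -278 130 1.05; 87 26 -278 130 1.2; 87 26 -278 130 1.35"
}}

```text
time_s: 4.9
position: [0.4861, -0.0185, 0.269]
tcp_rot: [[0.21, 0.978, 0.0], [0.978, -0.21, -0.0], [0.0, 0.0, -1.0]]
force: [-0.3, 0.1, 0.2]
opening: 1.0
grasp_force: 0.0
```

Request:
{"name": "drive_tool", "arguments": {
  "deltas": "87 0 0 0 0.15; 87 0 0 0 0.33; 87 0 0 0 0.33; 87 0 0 0 0.33; 87 0 0 0 0.33"
}}

```text
time_s: 5.4
position: [0.4856, -0.0166, 0.269]
tcp_rot: [[-0.113, 0.994, 0.0], [0.994, 0.113, -0.0], [-0.0, 0.0, -1.0]]
force: [0.1, 0.2, -0.0]
opening: 1.003
grasp_force: 0.0
```

```bash
python3 - <<'E'
from h import *
m,a=grab("top","pics/t2.png"); w,b=grab("wrist","pics/w2.png"); print(w, bot.read_state()['position'])
cv2.imwrite("pics/c4.png",np.hstack([cv2.resize(a[:,:,::-1],None,fx=.7,fy=.7),cv2.resize(b[:,:,::-1],None,fx=.7,fy=.7)]))
E
```

```text
{'fx': 353.12455388193916, 'fy': 353.12455388193916, 'cx': 284.6601449874591, 'cy': 206.5140717885127, 'dist': array([-0.03545091,  0.        ,  0.        ,  0.        ,  0.        ]), 'T': array([[ 9.93538928e-01,  1.09824929e-01,  2.86161498e-02,
         4.77090283e-01],
       [ 1.13491607e-01, -9.61952859e-01, -2.48528374e-01,
         5.05167365e-02],
       [ 2.32776100e-04,  2.50170307e-01, -9.68201819e-01,
         4.30515355e-01],
       [ 0.00000000e+00,  0.00000000e+00,  0.00000000e+00,
         1.00000000e+00]])} [ 0.48550455 -0.01644684  0.26896572]
```

View pics/c4.png

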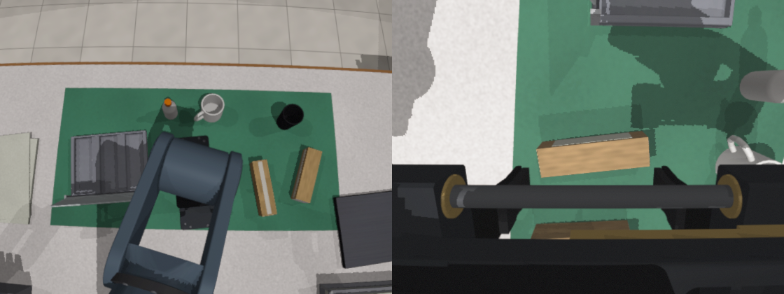

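The flap stands past upright. The wrist picture shows tube L ahead, with corners at about (208,215), (362,196), (369,233) and (211,252) px, and its label on the far (+y) side.

```bash
python3 - <<'E'
from h import *
w=imaging.camera_model("wrist"); im=cv2.imread("pics/w2.png")[:,:,::-1].copy()
k=brown(im);k[:180]=0;k[256:]=0;k[:,:190]=0;k[:,390:]=0
c=max(cv2.findContours(k,0,2)[0],key=cv2.contourArea); r=cv2.minAreaRect(c); b=cv2.boxPoints(r)
print(b.round(),onplane(w,b,.05).round(3)[:,:2].tolist(), onplane(w,[r[0]],.05), bot.read_state()['joint_positions'])
E
```

```text
[[205. 203.]
 [364. 186.]
 [370. 237.]
 [211. 254.]] [[0.4, -0.053], [0.572, -0.014], [0.589, -0.071], [0.41, -0.113]] [[ 0.49322214 -0.06227569  0.05      ]] [-1.51484134e+01  1.60517435e+01  9.81866121e+01 -6.57491469e-04
  6.57580699e+01 -2.17154350e+01]
```

Request:
{"name": "drive_tool", "arguments": {
  "deltas": "87 0 0 -50 0.11; 87 0 0 -100 0.11; 87 0 0 -150 0.11; 87 0 0 -200 0.11; 87 0 0 -224 0.11; 87 2 -10 -224 0.11; 87 4 -18 -224 0.11; 87 6 -24 -224 0.11; 87 7 -30 -224 0.11; 87 8 -36 -224 0.11; 87 10 -42 -223 0.11; 87 11 -48 -221 0.11"
}}

```text
time_s: 6.7
position: [0.4968, -0.0649, 0.0485]
tcp_rot: [[-0.224, 0.975, 0.001], [0.975, 0.224, -0.0], [-0.001, 0.001, -1.0]]
force: [0.0, 0.0, 0.4]
opening: 0.997
grasp_force: 0.6
```

Request:
{"name": "drive_tool", "arguments": {
  "deltas": "87 1 -5 2 0; 87 2 -10 5 0; 87 2 -10 5 0"
}}

```text
time_s: 7.0
position: [0.4989, -0.0751, 0.0534]
tcp_rot: [[-0.224, 0.975, 0.001], [0.975, 0.224, -0.001], [-0.001, 0.001, -1.0]]
force: [0.5, 1.6, 0.2]
opening: 0.996
grasp_force: 0.5
```

```bash
python3 - <<'E'
from h import *
a=grab("side")[1][120:260,240:400]; b=grab("wrist","pics/w3.png")[1]
cv2.imwrite("pics/c5.png",np.hstack([cv2.resize(a[:,:,::-1],(400,350)),cv2.resize(b[:,:,::-1],(400,350))]))
E
```

```text
(no output)
```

View pics/c5.png

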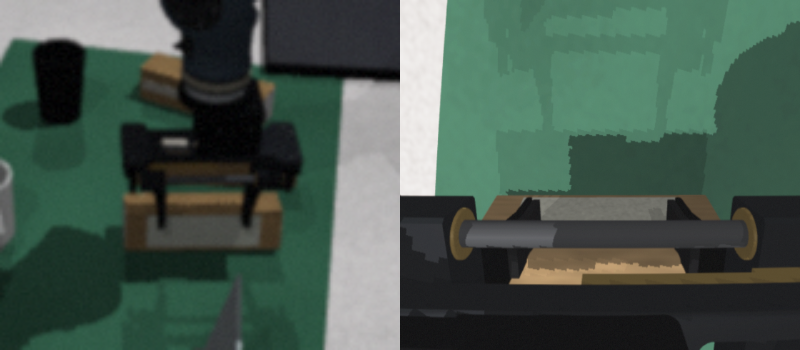

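Request:
{"name": "drive_tool", "arguments": {
  "deltas": "87 1 -6 0 0; 87 3 -12 0 0; 87 4 -18 0 0; 87 5 -22 0 0; 87 5 -22 0 0; 87 5 -22 0 0; 87 5 -22 80 0; 87 -6 28 130 0; 87 -16 74 180 0; 87 -16 74 220 0; 87 -16 74 220 0"
}}

```text
time_s: 8.2
position: [0.4817, 0.0003, 0.2746]
tcp_rot: [[-0.225, 0.974, -0.0], [0.974, 0.225, -0.001], [-0.001, -0.0, -1.0]]
force: [1.7, -1.5, -0.7]
opening: 0.996
grasp_force: 0.0
```

```bash
python3 - <<'E'
from h import *
a=grab("side")[1][120:260,240:400]; b=grab("wrist","pics/w4.png")[1]; print(bot.read_state()['position'])
cv2.imwrite("pics/c6.png",np.hstack([cv2.resize(a[:,:,::-1],(400,350)),cv2.resize(b[:,:,::-1],(400,350))]))
w=imaging.camera_model("wrist")
h=cv2.cvtColor(b,cv2.COLOR_RGB2HSV); k=brown(b); k[256:]=0; k[:150]=0
for c in cv2.findContours(k,0,2)[0]:
    if cv2.contourArea(c)<400: continue
    r=cv2.minAreaRect(c); q=cv2.boxPoints(r)
    print(q.round().tolist(),onplane(w,q,.05).round(3)[:,:2].tolist(), onplane(w,[r[0]],.05).round(3))
E
```

```text
[0.48538973 0.00049852 0.27866912]
[[202.0, 230.0], [352.0, 230.0], [352.0, 255.0], [202.0, 255.0]] [[0.408, -0.082], [0.578, -0.043], [0.587, -0.073], [0.413, -0.112]] [[ 0.496 -0.077  0.05 ]]
```

View pics/c6.png

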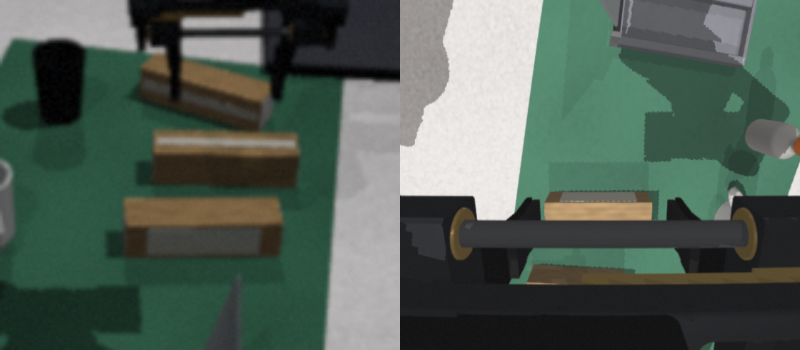

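L was tilting but I lifted too early and it fell back, about 20 mm along. I'll push lower and further.

Request:
{"name": "drive_tool", "arguments": {
  "deltas": "87 9 -39 -50 0; 87 9 -39 -100 0; 87 9 -39 -150 0; 87 9 -39 -200 0; 87 9 -39 -233 0; 87 11 -49 -233 0; 87 13 -58 -233 0; 87 15 -66 -233 0; 87 17 -74 -233 0; 87 19 -82 -233 0; 87 20 -88 -233 0; 87 22 -94 -233 0"
}}

```text
time_s: 9.5
position: [0.5047, -0.095, 0.041]
tcp_rot: [[-0.224, 0.975, 0.001], [0.975, 0.224, -0.001], [-0.001, 0.001, -1.0]]
force: [-0.8, 1.5, 1.4]
opening: 0.999
grasp_force: 0.8
```

Request:
{"name": "drive_tool", "arguments": {
  "deltas": "87 2 -8 0 0; 87 4 -16 0 0; 87 5 -22 0 0; 87 6 -28 0 0; 87 8 -34 0 0; 87 8 -34 0 0; 87 8 -34 0 0; 87 -4 20 0 0; 87 -8 36 40 0; 87 -8 36 90 0; 87 -8 36 140 0; 87 -8 36 190 0"
}}

```text
time_s: 10.7
position: [0.4959, -0.0577, 0.2318]
tcp_rot: [[-0.225, 0.974, -0.0], [0.974, 0.225, -0.0], [-0.0, -0.0, -1.0]]
force: [1.2, -0.9, -1.2]
opening: 0.998
grasp_force: 0.0
```

```bash
cat >> h.py <<'E'
def label(im,lo=0,hi=256):
    h=cv2.cvtColor(im,cv2.COLOR_RGB2HSV); k=cv2.inRange(h,(0,0,85),(180,45,255)); k[:lo]=0;k[hi:]=0
    return k
def pair(f,a,b):
    cv2.imwrite(f,np.hstack([cv2.resize(a[:,:,::-1],(400,350)),cv2.resize(b[:,:,::-1],(400,350))]))
E
python3 - <<'E'
from h import *
a=grab("side")[1]; t=grab("top")[1]; w,b=grab("wrist","pics/w5.png"); print(bot.read_state()['position'])
pair("pics/c7.png",a[120:260,240:400],b)
k=brown(b); k[256:]=0; k[:150]=0
for c in cv2.findContours(k,0,2)[0]:
    if cv2.contourArea(c)<400: continue
    r=cv2.minAreaRect(c); q=cv2.boxPoints(r)
    print(q.round().tolist(),onplane(w,q,.05).round(3)[:,:2].tolist(), onplane(w,[r[0]],.05).round(3))
E
```

```text
[ 0.4987685  -0.05889612  0.23359754]
```

View pics/c7.png

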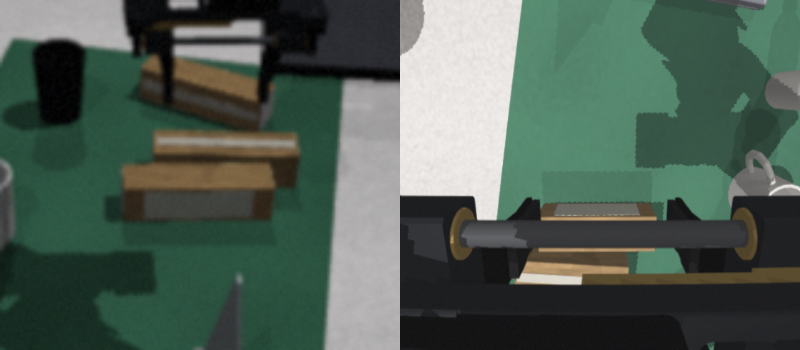

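L slid up to M rather than tipping, because the contact was too low. I'll grasp it, move it to clear ground, then push high while rising so the finger follows the face.

```bash
python3 - <<'E'
from h import *
w=imaging.camera_model("wrist")
P=onplane(w,[[203,261],[357,261]],.05)[:,:2]; d=P[1]-P[0]; L=np.linalg.norm(d); d/=L; n=np.array([-d[1],d[0]])
c=P.mean(0)-.025*n; print(P.round(3),L,"yaw",np.arctan2(d[1],d[0]),"c",c, "tcp",bot.read_state()['position'])
E
```

```text
[[ 0.434 -0.158]
 [ 0.592 -0.122]] 0.1625264737060102 yaw 0.2231253890034877 c [ 0.51871647 -0.1641114 ] tcp [ 0.4987685  -0.05889612  0.23359754]
```

Request:
{"name": "drive_tool", "arguments": {
  "deltas": "66 20 -20 0 -0.15; 66 40 -40 0 -0.3; 66 65 -70 0 -0.45; 66 65 -94 0 -0.6; 66 65 -94 0 -0.75; 66 65 -94 0 -0.9; 66 65 -94 0 -1.05; 66 65 -94 0 -1.2; 66 65 -94 0 -1.35; 66 65 -94 -40 -1.5; 66 65 -94 -80 -1.57; 66 65 -94 -120 -1.57"
}}

```text
time_s: 12.05
position: [0.5602, -0.1518, 0.1072]
tcp_rot: [[0.975, 0.224, -0.002], [0.224, -0.975, 0.001], [-0.002, -0.001, -1.0]]
force: [0.1, -0.5, -0.8]
opening: 0.76
grasp_force: 0.0
```

```bash
python3 - <<'E'
from h import *
w,b=grab("wrist","pics/w6.png"); s=bot.read_state(); print(s['position'],s['tcp_rot'][:2,0],s['opening']*87)
cv2.imwrite("pics/c8.png",b[:,:,::-1])
E
```

```text
[ 0.55559798 -0.14976947  0.10042732] [0.97435379 0.22467844] 66.0320310559869
```

View pics/c8.png

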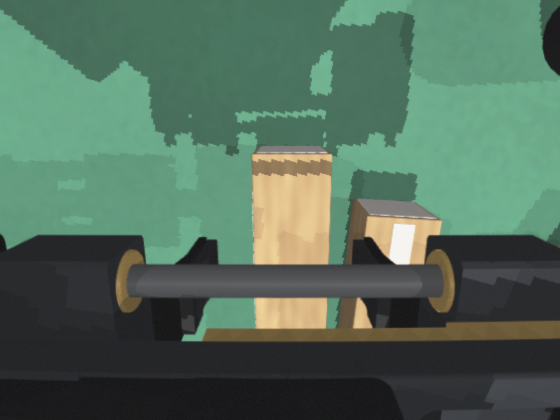

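L's top spans columns 253–331 and its far end is at row 152. M begins only about 17 mm to the right, but its end is at row 210, so L's +x end sticks out about 35 mm clear of M. I'll grip L there.

```bash
python3 - <<'E'
from h import *
w=imaging.camera_model("wrist"); p=bot.read_state()['position']
Q=onplane(w,[[253,154],[331,154],[253,300],[331,300],[360,215],[438,220]],.05)[:,:2]
print(Q.round(3).tolist(),p); d=Q[:2].mean(0)-Q[2:4].mean(0); d/=np.linalg.norm(d); print(d, "end",Q[:2].mean(0),"grip",Q[:2].mean(0)-.015*d, (Q[:2].mean(0)-.015*d-p[:2])*1000)
E
```

```text
[[0.595, -0.121], [0.605, -0.167], [0.499, -0.141], [0.511, -0.192], [0.572, -0.194], [0.58, -0.243]] [ 0.55559798 -0.14976947  0.10042732]
[0.97330673 0.22950821] end [ 0.59976099 -0.14395127] grip [ 0.58516139 -0.14739389] [29.56341034  2.37557534]
```

Request:
{"name": "drive_tool", "arguments": {
  "deltas": "62 34 3 0 0; 62 34 3 0 0; 62 34 3 -20 0; 62 34 3 -40 0; 62 34 3 -60 0; 62 34 3 -78 0; 62 34 3 -78 0; 45 34 3 -78 0; 45 34 3 -78 0; 45 34 3 -78 0; 45 34 3 -78 0; 45 34 3 -78 0"
}}

```text
time_s: 13.3
position: [0.596, -0.1496, 0.0331]
tcp_rot: [[0.974, 0.225, 0.002], [0.225, -0.974, -0.001], [0.002, 0.001, -1.0]]
force: [-1.0, 0.4, 4.6]
opening: 0.571
grasp_force: 30.0
```

Request:
{"name": "drive_tool", "arguments": {
  "deltas": "45 -5 20 2 0; 45 -10 45 2 0; 45 -16 70 2 0; 45 -22 95 2 0; 45 -28 120 2 0; 45 -28 120 0 0; 45 -28 120 0 0; 80 -28 120 0 0; 80 -28 120 0 0; 80 -28 120 50 0; 80 -28 120 100 0; 80 -28 120 150 0"
}}

```text
time_s: 14.5
position: [0.5667, -0.0293, 0.1825]
tcp_rot: [[0.974, 0.224, -0.002], [0.224, -0.974, 0.0], [-0.002, -0.001, -1.0]]
force: [0.7, -0.3, 0.1]
opening: 0.897
grasp_force: 0.0
```

Request:
{"name": "drive_tool", "arguments": {
  "deltas": "87 -50 30 30 0.15; 87 -94 55 30 0.3; 87 -94 55 30 0.45; 87 -94 55 30 0.6; 87 -94 55 30 0.75; 87 -94 55 30 0.9; 87 -94 55 30 1.05; 87 -94 55 30 1.2; 87 -94 55 30 1.35; 87 -94 55 30 1.5; 87 -94 55 30 1.57; 87 -94 55 30 1.57"
}}

```text
time_s: 15.7
position: [0.4732, 0.0256, 0.2117]
tcp_rot: [[-0.224, 0.975, -0.0], [0.975, 0.224, -0.0], [0.0, -0.0, -1.0]]
force: [0.5, 0.0, -0.5]
opening: 1.002
grasp_force: 0.0
```

```bash
cat >> h.py <<'E'
def tube(im,w,lo=0,hi=256,z=.05):
    k=brown(im); k[:lo]=0; k[hi:]=0
    for c in cv2.findContours(k,0,2)[0]:
        if cv2.contourArea(c)<500: continue
        q=cv2.boxPoints(cv2.minAreaRect(c)); print(q.round().astype(int).tolist(),onplane(w,q,z).round(3)[:,:2].tolist())
def show():
    s=bot.read_state(); print('tcp',s['position'].round(4),'x',s['tcp_rot'][:2,0].round(3),'open',round(s['opening']*87,1))
E
python3 - <<'E'
from h import *
w,b=grab("wrist","pics/w7.png"); show(); tube(b,w,150)
t,a=grab("top","pics/t7.png"); tube(a[:, :],t,195,330)
E
```

```text
tcp [0.4732 0.0256 0.2117] x [-0.222  0.975] open 86.9
[[191, 220], [375, 220], [375, 255], [191, 255]] [[0.391, -0.023], [0.563, 0.016], [0.573, -0.018], [0.397, -0.059]]
[[276, 255], [298, 251], [309, 306], [287, 311]] [[0.516, -0.009], [0.527, -0.059], [0.403, -0.085], [0.393, -0.036]]
[[356, 231], [381, 226], [395, 305], [370, 309]] [[0.575, -0.192], [0.587, -0.252], [0.408, -0.28], [0.398, -0.222]]
[[416, 283], [434, 208], [461, 215], [442, 290]] [[0.458, -0.328], [0.632, -0.381], [0.617, -0.446], [0.443, -0.39]]
```

Request:
{"name": "drive_tool", "arguments": {
  "deltas": "87 3 -15 -50 0; 87 3 -15 -100 0; 87 3 -15 -150 0; 87 3 -15 -165 0; 87 4 -19 -165 0; 87 6 -24 -165 0; 87 7 -29 -165 0; 87 8 -32 -165 0; 87 8 -35 -165 0; 87 8 -37 -165 0"
}}

```text
time_s: 16.8
position: [0.482, -0.0117, 0.0479]
tcp_rot: [[-0.224, 0.975, 0.002], [0.975, 0.224, -0.0], [-0.001, 0.002, -1.0]]
force: [0.8, 0.4, 1.6]
opening: 1.003
grasp_force: 0.6
```

Request:
{"name": "drive_tool", "arguments": {
  "deltas": "87 1 -4 2 0; 87 2 -8 5 0; 87 3 -13 8 0; 87 4 -18 10 0; 87 5 -22 12 0; 87 7 -28 14 0; 87 8 -34 15 0; 87 9 -40 15 0; 87 11 -47 15 0; 87 12 -54 15 0; 87 14 -60 14 0; 87 14 -60 14 0"
}}

```text
time_s: 18.0
position: [0.4958, -0.0724, 0.0606]
tcp_rot: [[-0.223, 0.975, 0.0], [0.975, 0.223, -0.0], [-0.0, 0.0, -1.0]]
force: [-0.2, -0.0, -1.1]
opening: 1.002
grasp_force: 0.0
```

```bash
python3 - <<'E'
from h import *
a=grab("side")[1]; w,b=grab("wrist","pics/w8.png"); show()
pair("pics/c9.png",a[120:260,240:400],b)
E
```

```text
tcp [ 0.4951 -0.0714  0.0606] x [-0.224  0.975] open 86.9
```

View pics/c9.png

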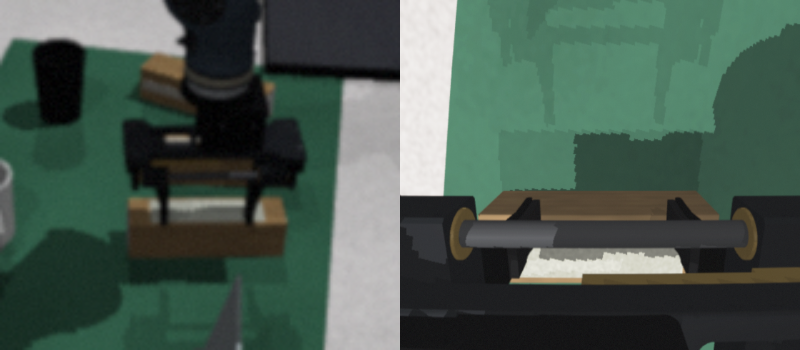

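L is now label up (white label at (605,262) in the right-hand view). Lift, turn the jaws across it, and measure.

Request:
{"name": "drive_tool", "arguments": {
  "deltas": "87 0 0 50 -0.15; 87 4 -10 100 -0.3; 87 8 -20 150 -0.45; 87 8 -20 150 -0.6; 87 8 -20 150 -0.75; 87 8 -20 150 -0.9; 87 8 -20 150 -1.05; 87 8 -20 150 -1.2; 87 8 -20 150 -1.35; 87 8 -20 150 -1.5; 87 8 -20 150 -1.57; 87 8 -20 150 -1.57"
}}

```text
time_s: 19.3
position: [0.5029, -0.0908, 0.2106]
tcp_rot: [[0.974, 0.226, -0.001], [0.226, -0.974, 0.0], [-0.001, -0.001, -1.0]]
force: [-0.0, 0.4, -0.6]
opening: 0.999
grasp_force: 0.0
```

```bash
cat >> h.py <<'E'
def notgreen(im):
    h=cv2.cvtColor(im,cv2.COLOR_RGB2HSV); return cv2.inRange(h,(45,50,0),(95,255,255))^255
def wtube(im,w,hi=235,lo=60,z=.05):
    "tube seen lengthwise in the wrist view: fit side lines of the blob above the gripper bar"
    k=(brown(im)|cv2.inRange(cv2.cvtColor(im,cv2.COLOR_RGB2HSV),(0,0,140),(180,40,255))); k[hi:]=0;k[:lo]=0
    k=cv2.morphologyEx(k,cv2.MORPH_CLOSE,np.ones((9,9),np.uint8))
    for c in cv2.findContours(k,0,2)[0]:
        if cv2.contourArea(c)<1500: continue
        q=cv2.boxPoints(cv2.minAreaRect(c)); print(q.round().astype(int).tolist(),onplane(w,q,z).round(3)[:,:2].tolist())
E
python3 - <<'E'
from h import *
w,b=grab("wrist","pics/w9.png"); show(); wtube(b,w)
t,a=grab("top","pics/t9.png"); tube(a,t,195,330)
E
```

```text
tcp [ 0.503  -0.0909  0.2107] x [0.974 0.227] open 87.2
[[392, 234], [406, 132], [476, 142], [461, 244]] [[0.484, -0.201], [0.579, -0.186], [0.585, -0.251], [0.489, -0.271]]
[[267, 99], [323, 99], [323, 234], [267, 234]] [[0.579, -0.058], [0.59, -0.106], [0.469, -0.137], [0.457, -0.084]]
[[416, 283], [434, 208], [461, 215], [442, 290]] [[0.458, -0.328], [0.632, -0.381], [0.617, -0.446], [0.443, -0.39]]
```

Request:
{"name": "drive_tool", "arguments": {
  "deltas": "87 -6 -11 -50 0; 87 -6 -11 -100 0; 87 -6 -11 -150 0; 87 -6 -11 -187 0; 87 -6 -11 -187 0; 45 -6 -11 -187 0; 45 -6 -11 -187 0; 45 -6 -11 -187 0; 45 -6 -11 -187 0; 45 -6 -11 -187 0"
}}

```text
time_s: 20.4
position: [0.4982, -0.1026, 0.0254]
tcp_rot: [[0.974, 0.225, 0.003], [0.225, -0.974, -0.001], [0.002, 0.002, -1.0]]
force: [-0.6, -0.9, 0.7]
opening: 0.633
grasp_force: 0.0
```

Request:
{"name": "drive_tool", "arguments": {
  "deltas": "45 0 0 0 0; 45 0 0 0 0; 45 0 0 0 0"
}}

```text
time_s: 20.7
position: [0.4977, -0.1024, 0.0249]
tcp_rot: [[0.974, 0.225, 0.001], [0.225, -0.974, -0.0], [0.001, 0.001, -1.0]]
force: [-0.9, 0.0, 7.0]
opening: 0.574
grasp_force: 30.0
```

Request:
{"name": "drive_tool", "arguments": {
  "deltas": "45 0 0 40 0; 45 20 0 80 -0.06; 45 50 30 115 -0.12; 45 85 80 115 -0.12; 45 85 130 115 -0.12; 45 85 180 115 -0.12; 45 85 230 115 -0.12; 45 85 280 115 -0.12; 45 85 330 115 -0.12; 45 85 380 115 -0.12; 45 85 430 115 -0.12; 45 85 467 115 -0.12"
}}

```text
time_s: 21.9
position: [0.5815, 0.3665, 0.1384]
tcp_rot: [[0.994, 0.107, -0.001], [0.107, -0.994, -0.001], [-0.001, 0.001, -1.0]]
force: [1.5, 0.1, -1.7]
opening: 0.571
grasp_force: 30.0
```

Request:
{"name": "drive_tool", "arguments": {
  "deltas": "45 -27 2 0 0; 45 -27 2 0 0; 45 -27 2 0 0"
}}

```text
time_s: 22.2
position: [0.5542, 0.3667, 0.1383]
tcp_rot: [[0.994, 0.108, -0.001], [0.108, -0.994, -0.001], [-0.001, 0.001, -1.0]]
force: [0.8, -0.0, -1.6]
opening: 0.574
grasp_force: 30.0
```

```bash
python3 - <<'E'
from h import *
w,b=grab("wrist","pics/w10.png"); show(); s=bot.read_state(); print(s['grasp_force'])
np.save('w10.npy',w['T']); cv2.imwrite("pics/c10.png",b[:,:,::-1])
E
```

```text
tcp [0.5554 0.3663 0.1387] x [0.994 0.107] open 49.5
29.99956292565912
```

View pics/c10.png

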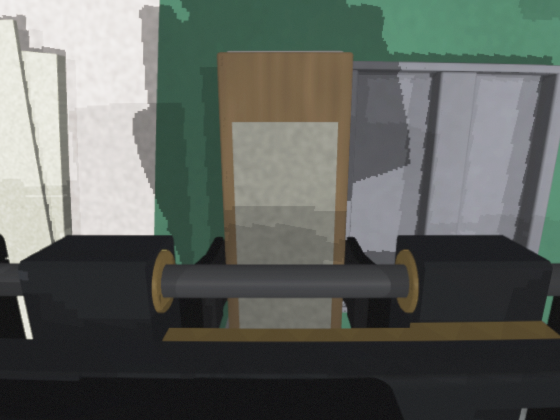

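The tube is held label up over bay 2. The rack's far wall is at row 65, and the rib between bays 1 and 0 is at columns 437–473. Check alignment with an edge profile.

```bash
python3 - <<'E'
from h import *
w=imaging.camera_model("wrist"); im=cv2.imread("pics/w10.png",0).astype(int)
for r in (90,110,): print(r,[(c,int(g)) for c,g in enumerate(im[r,345:556],345)][::3])
for u in ((400,62),(500,65)): print(u, im[52:84,u[0]].tolist())
E
```

```text
90 [(345, 104), (348, 101), (351, 98), (354, 95), (357, 88), (360, 88), (363, 88), (366, 87), (369, 92), (372, 96), (375, 96), (378, 96), (381, 95), (384, 96), (387, 96), (390, 99), (393, 97), (396, 97), (399, 97), (402, 139), (405, 151), (408, 151), (411, 150), (414, 133), (417, 133), (420, 133), (423, 136), (426, 134), (429, 97), (432, 67), (435, 68), (438, 73), (441, 130), (444, 145), (447, 145), (450, 147), (453, 147), (456, 147), (459, 148), (462, 148), (465, 148), (468, 148), (471, 148), (474, 141), (477, 146), (480, 155), (483, 156), (486, 155), (489, 157), (492, 157), (495, 157), (498, 156), (501, 156), (504, 157), (507, 157), (510, 156), (513, 157), (516, 157), (519, 156), (522, 139), (525, 140), (528, 141), (531, 140), (534, 139), (537, 98), (540, 74), (543, 68), (546, 68), (549, 68), (552, 67), (555, 117)]
110 [(345, 105), (348, 103), (351, 93), (354, 95), (357, 86), (360, 88), (363, 87), (366, 95), (369, 96), (372, 98), (375, 97), (378, 98), (381, 98), (384, 98), (387, 98), (390, 98), (393, 97), (396, 98), (399, 96), (402, 97), (405, 119), (408, 139), (411, 133), (414, 13
[... 176 characters left out ...]
47), (462, 148), (465, 147), (468, 149), (471, 146), (474, 146), (477, 152), (480, 157), (483, 156), (486, 158), (489, 156), (492, 156), (495, 157), (498, 156), (501, 159), (504, 160), (507, 160), (510, 160), (513, 160), (516, 158), (519, 141), (522, 139), (525, 139), (528, 138), (531, 138), (534, 96), (537, 74), (540, 68), (543, 68), (546, 68), (549, 73), (552, 126), (555, 150)]
(400, 62) [115, 89, 83, 84, 84, 83, 84, 83, 84, 97, 126, 145, 148, 145, 124, 105, 99, 85, 81, 86, 100, 117, 125, 137, 139, 139, 139, 141, 147, 150, 147, 113]
(500, 65) [119, 120, 117, 91, 81, 80, 80, 80, 81, 81, 80, 88, 128, 143, 146, 147, 148, 148, 144, 122, 81, 85, 101, 120, 128, 138, 145, 146, 148, 154, 157, 157]
```

```bash
python3 - <<'E'
from h import *
w=imaging.camera_model("wrist")
P=onplane(w,[[440.5,90],[474.5,90],[553.5,90],[438,110],[474.5,110],[551,110],[400,61.5],[500,63.8],[400,66.5],[500,71]],.023)[:,:2]
yaw=np.arctan2(P[6,1]-P[7,1],P[6,0]-P[7,0])-np.pi/2; print(P.round(4).tolist(),"yaw",yaw)
for yaw in (yaw,.103):
    x=np.array([np.cos(yaw),np.sin(yaw)]); y=np.array([-x[1],x[0]])
    v=P@y; u=P@x; print("v",v.round(4)); vc=np.mean([v[0]-.031,v[1]-.059,v[2]-.0+0.0+ -0.0])  # placeholder
    rib=(v[0]+v[1]+v[3]+v[4])/4; cen=rib+.045; far=(u[6]+u[7])/2; print("rackc",x*(far-.104)+y*cen,"alt v from wall",(v[2]+v[5])/2+.121,cen)
    C=x*(far-.104)+y*cen
    for s in(-1,0,1): print((C+s*.09*y).round(4))
show()
E
```

```text
[[0.6541, 0.2579], [0.6571, 0.2319], [0.6647, 0.1703], [0.6394, 0.2568], [0.6427, 0.2286], [0.65, 0.1681], [0.6705, 0.2922], [0.678, 0.2168], [0.667, 0.2916], [0.6729, 0.2156]] yaw 0.09877019403225051
v [0.1922 0.166  0.1039 0.1925 0.1641 0.1032 0.2247 0.1489 0.2244 0.1482]
rackc [0.56708176 0.28097138] alt v from wall 0.22455760104618583 0.22368223106925522
[0.576  0.1914]
[0.5671 0.281 ]
[0.5582 0.3705]
v [0.1893 0.1631 0.101  0.1897 0.1613 0.1004 0.2217 0.1459 0.2214 0.1452]
rackc [0.56695906 0.28063085] alt v from wall 0.22171923389373183 0.22084997848827664
[0.5762 0.1911]
[0.567  0.2806]
[0.5577 0.3702]
tcp [0.5554 0.3663 0.1387] x [0.994 0.107] open 49.5
```

```bash
python3 - <<'E'
from h import *
w=imaging.camera_model("wrist"); im=cv2.imread("pics/w10.png")
print(onplane(w,[[219,56],[352,56],[232,300],[341,300]],.1387+.0255).round(4), im[46:62,285].tolist())
E
```

```text
[[0.6406 0.3989 0.1642]
 [0.6457 0.3512 0.1642]
 [0.5438 0.3874 0.1642]
 [0.5487 0.341  0.1642]] [[78, 96, 62], [78, 95, 62], [79, 95, 62], [79, 95, 63], [89, 101, 79], [119, 123, 124], [80, 97, 110], [70, 94, 112], [72, 96, 116], [72, 96, 116], [72, 97, 117], [72, 95, 116], [71, 96, 116], [71, 96, 116], [71, 97, 117], [71, 96, 116]]
```

Request:
{"name": "drive_tool", "arguments": {
  "deltas": "45 3 4 -40 0; 45 3 4 -70 0; 45 3 4 -85 0; 45 3 4 -95 0; 45 3 4 -102 0; 45 3 4 -106 0; 45 3 4 -109 0; 45 3 4 -109 0; 45 3 4 -109 0"
}}

```text
time_s: 23.15
position: [0.5588, 0.3709, 0.0307]
tcp_rot: [[0.994, 0.107, 0.001], [0.107, -0.994, 0.001], [0.001, -0.0, -1.0]]
force: [-0.6, 0.3, -0.7]
opening: 0.57
grasp_force: 30.0
```

Request:
{"name": "drive_tool", "arguments": {
  "deltas": "45 0 0 -2 0; 45 0 0 -2 0; 70 0 0 -2 0; 70 0 0 -2 0; 70 0 0 -2 0; 70 0 0 20 0; 70 0 0 60 0; 70 0 0 110 0; 87 0 -50 160 0; 87 0 -100 200 0; 87 0 -150 220 0; 87 0 -150 220 0"
}}

```text
time_s: 24.35
position: [0.5587, 0.2187, 0.252]
tcp_rot: [[0.994, 0.106, 0.002], [0.106, -0.994, -0.0], [0.002, 0.0, -1.0]]
force: [0.4, 0.5, 0.2]
opening: 0.985
grasp_force: 0.0
```

```bash
python3 - <<'E'
from h import *
t,a=grab("top","pics/t11.png"); tube(a,t,170,330); show()
w,b=grab("wrist","pics/w11.png"); wtube(b,w,z=.055)
E
```

```text
[[356, 231], [381, 226], [395, 305], [370, 310]] [[0.575, -0.192], [0.587, -0.252], [0.408, -0.28], [0.397, -0.222]]
[[416, 283], [434, 208], [461, 215], [442, 290]] [[0.458, -0.328], [0.632, -0.381], [0.617, -0.446], [0.443, -0.39]]
tcp [0.5604 0.2145 0.2546] x [0.995 0.103] open 86.3
[[209, 229], [215, 70], [346, 75], [339, 234]] [[0.503, 0.289], [0.665, 0.291], [0.673, 0.165], [0.511, 0.149]]
[[97, 71], [202, 71], [202, 234], [97, 234]] [[0.653, 0.407], [0.662, 0.304], [0.497, 0.296], [0.485, 0.41]]
[[0, 60], [65, 60], [65, 234], [0, 234]] [[0.655, 0.503], [0.66, 0.438], [0.481, 0.445], [0.473, 0.519]]
```

Request:
{"name": "drive_tool", "arguments": {
  "deltas": "87 -6 -48 0 0.14; 87 -12 -96 0 0.28; 87 -18 -144 0 0.42; 87 -24 -192 0 0.56; 87 -30 -240 0 0.7; 87 -36 -288 0 0.84; 87 -42 -336 0 0.98; 87 -48 -384 0 1.12; 87 -54 -432 0 1.26; 87 -59 -480 0 1.4; 87 -59 -505 -20 1.54; 87 -59 -505 -40 1.62"
}}

```text
time_s: 25.65
position: [0.5006, -0.2906, 0.2096]
tcp_rot: [[-0.156, 0.988, 0.004], [0.988, 0.156, -0.005], [-0.005, 0.003, -1.0]]
force: [0.5, 0.8, -1.0]
opening: 1.0
grasp_force: 0.0
```

```bash
python3 - <<'E'
from h import *
show(); t,a=grab("top","pics/t12.png"); tube(a,t,195,330); k=cv2.inRange(cv2.cvtColor(a,cv2.COLOR_RGB2HSV),(0,0,110),(180,50,255)); k=k[180:285,75:225]
n,l,st,ce=cv2.connectedComponentsWithStats(k)
for s,c in zip(st[1:],ce[1:]):
    if s[4]>150: print(s,c+[75,180],onplane(t,[c+[75,180]],.055).round(3))
E
```

```text
tcp [ 0.5006 -0.2906  0.2096] x [-0.156  0.988] open 87.0
[[356, 231], [381, 226], [395, 305], [370, 309]] [[0.575, -0.192], [0.587, -0.252], [0.408, -0.28], [0.398, -0.222]]
[[103, 195], [131, 195], [131, 272], [103, 272]] [[0.649, 0.406], [0.65, 0.337], [0.47, 0.321], [0.468, 0.388]]
[  0   0  12 104 608] [ 78.32401316 214.92269737] [[0.599 0.459 0.055]]
[ 106    7   27   66 1137] [191.45206684 215.72647318] [[0.603 0.188 0.055]]
[  55   10   50   70 2670] [155.67902622 225.03707865] [[0.579 0.27  0.055]]
[ 29  25  18  57 917] [112.70774264 233.41003272] [[0.557 0.371 0.055]]
```

Request:
{"name": "drive_tool", "arguments": {
  "deltas": "87 0 0 -50 0; 87 0 0 -100 0; 87 0 0 -150 0; 87 0 0 -163 0; 87 0 0 -163 0; 87 -1 6 -163 0; 87 -2 11 -163 0; 87 -2 15 -163 0; 87 -3 18 -163 0; 87 -3 18 -163 0"
}}

```text
time_s: 26.7
position: [0.4971, -0.2664, 0.0482]
tcp_rot: [[-0.156, 0.988, 0.002], [0.988, 0.156, -0.002], [-0.002, 0.002, -1.0]]
force: [1.2, -1.0, 1.8]
opening: 0.998
grasp_force: 0.4
```

Request:
{"name": "drive_tool", "arguments": {
  "deltas": "87 -1 4 2 0; 87 -1 8 5 0; 87 -2 13 8 0; 87 -3 18 10 0; 87 -3 22 12 0; 87 -4 28 14 0; 87 -5 34 15 0; 87 -6 40 15 0; 87 -7 47 15 0; 87 -8 54 15 0; 87 -9 60 14 0; 87 -9 60 14 0"
}}

```text
time_s: 27.9
position: [0.4861, -0.2045, 0.0602]
tcp_rot: [[-0.156, 0.988, -0.003], [0.988, 0.156, 0.002], [0.003, -0.002, -1.0]]
force: [-0.6, 0.2, 0.6]
opening: 1.0
grasp_force: 0.0
```

Request:
{"name": "drive_tool", "arguments": {
  "deltas": "87 0 0 50 0; 87 0 0 100 0; 87 1 -30 150 0; 87 5 -80 150 0; 87 10 -120 150 0; 87 10 -120 150 0"
}}

```text
time_s: 28.5
position: [0.4986, -0.333, 0.2118]
tcp_rot: [[-0.151, 0.989, 0.004], [0.989, 0.151, -0.006], [-0.007, 0.003, -1.0]]
force: [0.2, -1.2, -0.8]
opening: 0.999
grasp_force: 0.0
```

```bash
python3 - <<'E'
from h import *
show(); t,a=grab("top","pics/t13.png"); tube(a,t,195,330)
s,b=grab("side","pics/s13.png"); k=cv2.inRange(cv2.cvtColor(b,cv2.COLOR_RGB2HSV),(0,0,70),(180,60,255)); 
w,c=grab("wrist","pics/w13.png"); tube(c,w,100)
E
```

```text
tcp [ 0.4986 -0.333   0.2118] x [-0.151  0.989] open 86.9
[[332, 235], [354, 231], [367, 310], [344, 314]] [[0.566, -0.136], [0.575, -0.189], [0.396, -0.216], [0.387, -0.165]]
[[416, 283], [432, 216], [459, 222], [443, 290]] [[0.458, -0.328], [0.614, -0.376], [0.599, -0.441], [0.443, -0.392]]
[[103, 195], [131, 195], [131, 272], [103, 272]] [[0.649, 0.406], [0.65, 0.337], [0.47, 0.321], [0.468, 0.388]]
[[221, 246], [246, 191], [374, 250], [349, 305]] [[0.443, -0.391], [0.46, -0.333], [0.591, -0.372], [0.578, -0.435]]
```

```bash
python3 - <<'E'
from h import *
a=cv2.imread("pics/t13.png")
for u,v in ((343,272),(340,252),(350,300)): print([a[v,c].tolist() for c in range(u-14,u+22,4)])
E
```

```text
[[79, 100, 54], [79, 100, 54], [81, 90, 93], [79, 119, 146], [79, 118, 145], [80, 119, 146], [77, 118, 144], [77, 118, 143], [74, 104, 103]]
[[77, 99, 53], [75, 97, 51], [59, 70, 76], [75, 114, 141], [81, 120, 148], [78, 118, 144], [80, 120, 147], [78, 118, 145], [86, 113, 106]]
[[80, 103, 56], [44, 59, 45], [70, 106, 131], [80, 119, 147], [72, 108, 134], [71, 108, 133], [79, 119, 145], [80, 120, 147], [81, 103, 55]]
```

Request:
{"name": "drive_tool", "arguments": {
  "deltas": "87 -4 50 0 0; 87 -10 100 0 0; 87 -10 106 0 0; 87 -10 106 -50 0; 87 -10 106 -100 0; 87 -10 106 -150 0; 87 -10 106 -165 0; 87 -10 106 -165 0; 87 -11 112 -165 0; 87 -12 117 -165 0; 87 -13 121 -165 0; 87 -13 124 -165 0"
}}

```text
time_s: 29.85
position: [0.4852, -0.2026, 0.0474]
tcp_rot: [[-0.156, 0.988, 0.003], [0.988, 0.156, -0.002], [-0.003, 0.002, -1.0]]
force: [0.1, -1.7, 0.3]
opening: 1.003
grasp_force: 0.8
```

Request:
{"name": "drive_tool", "arguments": {
  "deltas": "87 -1 4 2 0; 87 -1 8 5 0; 87 -2 13 8 0; 87 -3 18 10 0; 87 -3 22 12 0; 87 -4 28 14 0; 87 -5 34 15 0; 87 -6 40 15 0; 87 -7 47 15 0; 87 -8 54 15 0; 87 -9 60 14 0; 87 -9 60 14 0"
}}

```text
time_s: 31.05
position: [0.474, -0.1406, 0.0592]
tcp_rot: [[-0.156, 0.988, -0.003], [0.988, 0.156, 0.002], [0.002, -0.003, -1.0]]
force: [-0.3, -0.7, -0.2]
opening: 1.002
grasp_force: 0.0
```

Request:
{"name": "drive_tool", "arguments": {
  "deltas": "87 0 0 50 -0.15; 87 -2 15 100 -0.3; 87 -4 30 150 -0.45; 87 -4 30 150 -0.6; 87 -4 30 150 -0.75; 87 -4 30 150 -0.9; 87 -4 30 150 -1.05; 87 -4 30 150 -1.2; 87 -4 30 150 -1.35; 87 -4 30 150 -1.5; 87 -4 30 150 -1.57; 87 -4 30 150 -1.57"
}}

```text
time_s: 32.25
position: [0.471, -0.1122, 0.2096]
tcp_rot: [[0.988, 0.156, -0.001], [0.156, -0.988, 0.001], [-0.001, -0.001, -1.0]]
force: [0.4, 0.1, 0.8]
opening: 0.999
grasp_force: 0.0
```

```bash
python3 - <<'E'
from h import *
w,b=grab("wrist","pics/w14.png"); show(); wtube(b,w); 
k=cv2.inRange(cv2.cvtColor(b,cv2.COLOR_RGB2HSV),(0,0,140),(180,40,255)); k[:60]=0;k[235:]=0
n,l,st,ce=cv2.connectedComponentsWithStats(k)
print([s.tolist() for s in st[1:] if s[4]>300])
E
```

```text
tcp [ 0.4711 -0.1122  0.2096] x [0.988 0.158] open 87.1
[[490, 115], [559, 115], [559, 234], [490, 234]] [[0.567, -0.283], [0.578, -0.346], [0.47, -0.385], [0.459, -0.316]]
[[261, 90], [316, 90], [316, 234], [261, 234]] [[0.556, -0.078], [0.563, -0.126], [0.433, -0.149], [0.425, -0.097]]
[[266, 119, 45, 116, 4972]]
```

Request:
{"name": "drive_tool", "arguments": {
  "deltas": "80 0 -4 -50 0; 80 0 -4 -100 0; 80 0 -4 -150 0; 80 0 -4 -185 0; 45 0 -4 -185 0; 45 0 -4 -185 0; 45 0 -4 -185 0; 45 0 -4 -185 0; 45 0 -4 -185 0; 45 0 -4 -185 0; 45 0 -4 -185 0; 45 0 -4 -185 0"
}}

```text
time_s: 33.5
position: [0.4724, -0.1166, 0.0268]
tcp_rot: [[0.988, 0.156, 0.003], [0.156, -0.988, -0.001], [0.003, 0.002, -1.0]]
force: [0.1, 1.1, 8.1]
opening: 0.576
grasp_force: 30.0
```

Request:
{"name": "drive_tool", "arguments": {
  "deltas": "45 0 0 40 0; 45 30 0 80 0; 45 60 30 113 -0.06; 45 90 70 113 -0.06; 45 120 110 113 -0.06; 45 120 160 113 -0.06; 45 120 210 113 -0.06; 45 120 260 113 -0.06; 45 120 310 113 -0.06; 45 115 360 113 -0.06; 45 95 397 113 -0.06; 45 95 397 113 -0.06"
}}

```text
time_s: 34.7
position: [0.5622, 0.286, 0.1381]
tcp_rot: [[0.995, 0.104, -0.003], [0.104, -0.995, 0.002], [-0.003, -0.002, -1.0]]
force: [-0.7, -0.3, -1.3]
opening: 0.569
grasp_force: 30.0
```

```bash
python3 - <<'E'
from h import *
w,b=grab("wrist","pics/w15.png"); show(); print(bot.read_state()['grasp_force'])
z=bot.read_state()['position'][2]+.0245; wtube(b,w,z=z,lo=20)
E
```

```text
tcp [0.5639 0.2834 0.1382] x [0.995 0.102] open 49.5
29.998415331356227
[[114, 58], [469, 58], [469, 234], [114, 234]] [[0.643, 0.357], [0.657, 0.228], [0.59, 0.212], [0.575, 0.358]]
[[0, 234], [0, 20], [66, 20], [66, 234]] [[0.57, 0.406], [0.653, 0.399], [0.655, 0.374], [0.573, 0.378]]
```

Request:
{"name": "drive_tool", "arguments": {
  "deltas": "45 0 0 0 0; 45 0 0 -40 0; 45 0 0 -70 0; 45 0 0 -85 0; 45 0 0 -95 0; 45 0 0 -102 0; 45 0 0 -106 0; 45 0 0 -109 0; 45 0 0 -109 0; 45 0 0 -109 0"
}}

```text
time_s: 35.75
position: [0.5673, 0.2805, 0.0318]
tcp_rot: [[0.995, 0.097, 0.002], [0.097, -0.995, -0.0], [0.002, 0.0, -1.0]]
force: [-2.5, -1.9, 7.8]
opening: 0.573
grasp_force: 30.0
```

Request:
{"name": "drive_tool", "arguments": {
  "deltas": "68 0 0 0 0; 68 0 0 0 0; 68 0 0 0 0; 68 0 0 0 0; 68 0 0 30 0; 68 0 0 80 0; 87 0 0 130 0; 87 0 0 180 0; 87 0 -50 200 0.12; 87 0 -100 200 0.24; 87 0 -150 200 0.36; 87 0 -200 200 0.48"
}}

```text
time_s: 36.95
position: [0.5662, 0.0828, 0.2294]
tcp_rot: [[0.835, 0.55, 0.001], [0.55, -0.835, -0.0], [0.001, 0.001, -1.0]]
force: [0.5, 0.3, -0.7]
opening: 0.998
grasp_force: 0.0
```

Request:
{"name": "drive_tool", "arguments": {
  "deltas": "87 -5 -50 0 0.12; 87 -10 -100 0 0.24; 87 -15 -150 0 0.36; 87 -20 -200 0 0.48; 87 -25 -250 0 0.6; 87 -30 -300 0 0.69; 87 -35 -350 0 0.69; 87 -40 -400 0 0.69; 87 -43 -450 0 0.69; 87 -44 -500 -20 0.69; 87 -44 -523 -40 0.69; 87 -44 -523 -40 0.69"
}}

```text
time_s: 38.15
position: [0.5201, -0.442, 0.1848]
tcp_rot: [[0.304, 0.953, -0.004], [0.953, -0.304, 0.003], [0.001, -0.004, -1.0]]
force: [-0.4, 1.2, -0.1]
opening: 0.997
grasp_force: 0.0
```

```bash
python3 - <<'E'
from h import *
show(); t,a=grab("top","pics/t16.png"); tube(a,t,170,330); k=cv2.inRange(cv2.cvtColor(a,cv2.COLOR_RGB2HSV),(0,0,110),(180,50,255)); k=k[180:285,75:225]
n,l,st,ce=cv2.connectedComponentsWithStats(k)
for s,c in zip(st[1:],ce[1:]):
    if s[4]>150: print(s,c+[75,180],onplane(t,[c+[75,180]],.055).round(3))
w,b=grab("wrist","pics/w16.png"); tube(b,w,100)
E
```

```text
tcp [ 0.5201 -0.442   0.1848] x [0.304 0.953] open 86.7
[[415, 283], [434, 209], [461, 215], [442, 290]] [[0.457, -0.328], [0.631, -0.381], [0.616, -0.445], [0.442, -0.39]]
[[103, 195], [131, 195], [131, 272], [103, 272]] [[0.649, 0.406], [0.65, 0.337], [0.47, 0.321], [0.468, 0.388]]
[[141, 193], [168, 193], [168, 270], [141, 270]] [[0.656, 0.314], [0.657, 0.249], [0.477, 0.236], [0.475, 0.298]]
[  0   0  12 104 606] [ 78.30363036 214.99339934] [[0.599 0.459 0.055]]
[ 106    7   31   77 1767] [195.55178268 222.5795133 ] [[0.587 0.178 0.055]]
[ 90   8  24  69 693] [173.33621934 222.55266955] [[0.586 0.229 0.055]]
[ 53  12  15  67 234] [137.85470085 218.88034188] [[0.593 0.314 0.055]]
[ 67  23  18  57 950] [150.92       231.03368421] [[0.565 0.28  0.055]]
[ 29  25  18  57 923] [112.67172264 233.375948  ] [[0.557 0.371 0.055]]
[[178, 110], [395, 107], [396, 168], [179, 170]] [[0.458, -0.344], [0.628, -0.396], [0.617, -0.444], [0.441, -0.391]]
```

Request:
{"name": "drive_tool", "arguments": {
  "deltas": "87 0 0 -50 0; 87 0 0 -100 0; 87 0 0 -138 0; 87 0 0 -138 0; 87 2 6 -138 0; 87 4 11 -138 0; 87 5 15 -138 0; 87 6 18 -138 0; 87 6 18 -138 0"
}}

```text
time_s: 39.15
position: [0.5291, -0.4206, 0.0525]
tcp_rot: [[0.299, 0.954, 0.001], [0.954, -0.299, -0.001], [-0.001, 0.002, -1.0]]
force: [-0.2, -0.4, 0.3]
opening: 0.997
grasp_force: 0.0
```

Request:
{"name": "drive_tool", "arguments": {
  "deltas": "87 1 4 2 0; 87 2 8 5 0; 87 4 12 8 0; 87 5 17 10 0; 87 7 21 12 0; 87 9 27 14 0; 87 11 33 15 0; 87 12 39 15 0; 87 14 45 15 0; 87 16 52 15 0; 87 18 58 14 0; 87 18 58 14 0"
}}

```text
time_s: 40.35
position: [0.5465, -0.3614, 0.0647]
tcp_rot: [[0.298, 0.954, -0.001], [0.954, -0.298, 0.001], [0.001, -0.001, -1.0]]
force: [-0.8, -0.2, -0.2]
opening: 1.0
grasp_force: 0.0
```

Request:
{"name": "drive_tool", "arguments": {
  "deltas": "87 0 0 50 -0.15; 87 4 14 100 -0.3; 87 8 28 150 -0.45; 87 8 28 150 -0.6; 87 8 28 150 -0.75; 87 8 28 150 -0.9; 87 8 28 150 -1.05; 87 8 28 150 -1.2; 87 8 28 150 -1.35; 87 8 28 150 -1.5; 87 8 28 150 -1.57; 87 8 28 150 -1.57"
}}

```text
time_s: 41.55
position: [0.5543, -0.3349, 0.2149]
tcp_rot: [[0.954, -0.299, -0.0], [-0.299, -0.954, -0.0], [-0.0, 0.0, -1.0]]
force: [-0.2, -0.2, 0.5]
opening: 0.999
grasp_force: 0.0
```

```bash
python3 - <<'E'
from h import *
w,b=grab("wrist","pics/w17.png"); show(); wtube(b,w); 
k=cv2.inRange(cv2.cvtColor(b,cv2.COLOR_RGB2HSV),(0,0,140),(180,40,255)); k[:60]=0;k[235:]=0
n,l,st,ce=cv2.connectedComponentsWithStats(k)
print([s.tolist() for s in st[1:] if s[4]>300])
E
```

```text
tcp [ 0.5543 -0.3349  0.2149] x [ 0.955 -0.297] open 87.3
[[320, 90], [380, 90], [380, 234], [320, 234]] [[0.63, -0.392], [0.615, -0.443], [0.484, -0.411], [0.501, -0.355]]
[[439, 60], [559, 60], [559, 206], [439, 206]] [[0.624, -0.499], [0.593, -0.603], [0.459, -0.586], [0.494, -0.472]]
[[0, 60, 14, 31, 355], [439, 60, 121, 147, 13871]]
```

I passed just above R because the z command was 6 mm high, and R is unmoved. Repeat at the right height.

Request:
{"name": "drive_tool", "arguments": {
  "deltas": "87 -10 -40 0 0.15; 87 -20 -80 0 0.3; 87 -35 -108 0 0.45; 87 -35 -108 0 0.6; 87 -35 -108 0 0.75; 87 -35 -108 0 0.9; 87 -35 -108 0 1.05; 87 -35 -108 0 1.2; 87 -35 -108 0 1.35; 87 -35 -108 0 1.5; 87 -35 -108 -40 1.57; 87 -35 -108 -40 1.57"
}}

```text
time_s: 42.8
position: [0.5168, -0.4399, 0.1701]
tcp_rot: [[0.298, 0.954, -0.007], [0.954, -0.298, 0.008], [0.006, -0.009, -1.0]]
force: [-0.2, 1.6, -0.2]
opening: 0.999
grasp_force: 0.0
```

Request:
{"name": "drive_tool", "arguments": {
  "deltas": "87 0 0 -50 0; 87 0 0 -100 0; 87 0 0 -129 0; 87 0 0 -129 0; 87 0 0 -129 0"
}}

```text
time_s: 43.3
position: [0.5198, -0.4433, 0.0467]
tcp_rot: [[0.3, 0.954, 0.0], [0.954, -0.3, -0.0], [-0.0, 0.0, -1.0]]
force: [0.1, 0.2, 0.6]
opening: 1.0
grasp_force: 0.0
```

Height is right now: approach 21 mm, then the rolling push.

Request:
{"name": "drive_tool", "arguments": {
  "deltas": "87 2 6 0 0; 87 4 11 0 0; 87 5 16 0 0; 87 6 20 0 0; 87 6 20 0 0"
}}

```text
time_s: 43.8
position: [0.526, -0.4223, 0.0469]
tcp_rot: [[0.299, 0.954, 0.001], [0.954, -0.299, -0.001], [-0.001, 0.001, -1.0]]
force: [0.5, -0.1, 0.3]
opening: 1.001
grasp_force: 0.0
```

Request:
{"name": "drive_tool", "arguments": {
  "deltas": "87 1 4 2 0; 87 2 8 5 0; 87 4 12 8 0; 87 5 17 10 0; 87 7 21 12 0; 87 9 27 14 0; 87 11 33 15 0; 87 12 39 15 0; 87 14 45 15 0; 87 16 52 15 0; 87 18 58 14 0; 87 18 58 14 0"
}}

```text
time_s: 45.0
position: [0.5432, -0.363, 0.0592]
tcp_rot: [[0.298, 0.955, -0.001], [0.955, -0.298, 0.002], [0.001, -0.002, -1.0]]
force: [-0.6, 0.0, -0.6]
opening: 1.001
grasp_force: 0.0
```

Request:
{"name": "drive_tool", "arguments": {
  "deltas": "87 0 0 50 -0.15; 87 4 14 100 -0.3; 87 8 28 150 -0.45; 87 8 28 150 -0.6; 87 8 28 150 -0.75; 87 8 28 150 -0.9; 87 8 28 150 -1.05; 87 8 28 150 -1.2; 87 8 28 150 -1.35; 87 8 28 150 -1.5; 87 8 28 150 -1.57; 87 8 28 150 -1.57"
}}

```text
time_s: 46.2
position: [0.5512, -0.3368, 0.2096]
tcp_rot: [[0.954, -0.299, -0.0], [-0.299, -0.954, 0.0], [-0.001, -0.0, -1.0]]
force: [-0.4, -0.1, -0.6]
opening: 1.003
grasp_force: 0.0
```

```bash
python3 - <<'E'
from h import *
w,b=grab("wrist","pics/w18.png"); show(); wtube(b,w); 
k=cv2.inRange(cv2.cvtColor(b,cv2.COLOR_RGB2HSV),(0,0,140),(180,40,255)); k[:60]=0;k[235:]=0
n,l,st,ce=cv2.connectedComponentsWithStats(k)
print([s.tolist() for s in st[1:] if s[4]>300])
E
```

```text
tcp [ 0.5512 -0.3368  0.2097] x [ 0.955 -0.297] open 87.1
[[256, 88], [312, 88], [312, 234], [256, 234]] [[0.645, -0.341], [0.631, -0.387], [0.502, -0.35], [0.519, -0.299]]
[[440, 60], [559, 60], [559, 206], [440, 206]] [[0.62, -0.499], [0.591, -0.601], [0.458, -0.585], [0.493, -0.473]]
[[440, 60, 120, 147, 13696], [262, 118, 45, 117, 5037]]
```

Request:
{"name": "drive_tool", "arguments": {
  "deltas": "80 0 0 -50 0; 80 0 0 -100 0; 80 0 0 -150 0; 80 0 0 -185 0; 45 0 0 -185 0; 45 0 0 -185 0; 45 0 0 -185 0; 45 0 0 -185 0; 45 0 0 -185 0; 45 0 0 -185 0; 45 0 0 -185 0; 45 0 0 -185 0"
}}

```text
time_s: 47.45
position: [0.5527, -0.3376, 0.0273]
tcp_rot: [[0.954, -0.298, 0.003], [-0.298, -0.954, -0.002], [0.004, 0.001, -1.0]]
force: [-0.7, 0.9, 7.7]
opening: 0.573
grasp_force: 30.0
```

Request:
{"name": "drive_tool", "arguments": {
  "deltas": "45 0 0 40 0; 45 10 0 80 0.1; 45 20 40 113 0.2; 45 30 90 113 0.3; 45 43 140 113 0.4; 45 43 190 113 0.4; 45 43 240 113 0.4; 45 43 290 113 0.4; 45 43 340 113 0.4; 45 43 390 113 0.4; 45 43 440 113 0.4; 45 43 490 113 0.4"
}}

```text
time_s: 48.65
position: [0.5939, 0.1505, 0.1385]
tcp_rot: [[0.995, 0.097, 0.001], [0.097, -0.995, -0.0], [0.0, 0.0, -1.0]]
force: [1.6, -0.0, -1.2]
opening: 0.574
grasp_force: 30.0
```

Request:
{"name": "drive_tool", "arguments": {
  "deltas": "45 -20 39 0 0; 45 -20 39 0 0; 45 -20 39 0 0; 45 -20 39 0 0"
}}

```text
time_s: 49.05
position: [0.5748, 0.1868, 0.1383]
tcp_rot: [[0.995, 0.096, 0.001], [0.096, -0.995, -0.0], [0.001, 0.0, -1.0]]
force: [0.8, -0.3, -0.8]
opening: 0.569
grasp_force: 30.0
```

```bash
python3 - <<'E'
from h import *
w,b=grab("wrist","pics/w19.png"); show(); print(bot.read_state()['grasp_force'])
z=bot.read_state()['position'][2]+.023
im=b; r=150; print([(c,im[r,c].tolist()) for c in range(205,365,5)])
k=cv2.inRange(cv2.cvtColor(b,cv2.COLOR_RGB2HSV),(0,0,110),(180,45,255)); k[:60]=0;k[235:]=0
E
```

```text
tcp [0.5751 0.1864 0.1382] x [0.995 0.095] open 49.8
29.99892725609243
[(205, [91, 92, 96]), (210, [108, 109, 114]), (215, [109, 110, 115]), (220, [108, 109, 114]), (225, [150, 125, 93]), (230, [153, 128, 93]), (235, [193, 192, 179]), (240, [196, 196, 183]), (245, [195, 195, 181]), (250, [191, 191, 178]), (255, [188, 188, 176]), (260, [197, 197, 183]), (265, [191, 192, 179]), (270, [187, 186, 173]), (275, [194, 195, 181]), (280, [190, 190, 179]), (285, [189, 189, 177]), (290, [196, 196, 182]), (295, [199, 200, 186]), (300, [198, 198, 184]), (305, [197, 198, 185]), (310, [189, 189, 177]), (315, [195, 195, 182]), (320, [193, 193, 180]), (325, [201, 201, 188]), (330, [198, 198, 184]), (335, [199, 198, 184]), (340, [156, 131, 97]), (345, [152, 125, 92]), (350, [109, 174, 142]), (355, [109, 172, 140]), (360, [110, 175, 144])]
```

Request:
{"name": "drive_tool", "arguments": {
  "deltas": "45 1 4 0 0; 45 1 4 -40 0; 45 1 4 -70 0; 45 1 4 -85 0; 45 1 4 -95 0; 45 1 4 -102 0; 45 1 4 -106 0; 45 1 4 -109 0; 45 1 4 -109 0; 45 1 4 -109 0"
}}

```text
time_s: 50.1
position: [0.5762, 0.1915, 0.0323]
tcp_rot: [[0.995, 0.097, 0.002], [0.097, -0.995, 0.0], [0.002, 0.0, -1.0]]
force: [-4.0, -0.6, 11.9]
opening: 0.573
grasp_force: 30.0
```

Request:
{"name": "drive_tool", "arguments": {
  "deltas": "66 0 0 0 0; 66 0 0 0 0; 66 0 0 0 0; 66 0 0 0 0; 66 0 0 30 0; 66 0 0 80 0; 87 0 0 130 0; 87 0 0 180 0; 87 0 0 225 0; 87 -50 20 225 0; 87 -90 40 225 0; 87 -90 40 225 0"
}}

```text
time_s: 51.3
position: [0.4784, 0.233, 0.2537]
tcp_rot: [[0.995, 0.1, -0.007], [0.1, -0.995, -0.0], [-0.007, -0.001, -1.0]]
force: [0.7, -0.8, -0.3]
opening: 0.998
grasp_force: 0.0
```

Request:
{"name": "drive_tool", "arguments": {
  "deltas": "87 -40 16 0 0; 87 -86 33 0 0; 87 -86 33 0 0; 87 -86 33 0 0; 87 -86 33 -40 0; 87 -86 33 -80 0; 87 -86 33 -97 0; 87 -86 33 -97 0; 87 -86 33 -97 0"
}}

```text
time_s: 52.2
position: [0.4012, 0.2644, 0.157]
tcp_rot: [[0.995, 0.096, 0.001], [0.096, -0.995, 0.0], [0.001, -0.0, -1.0]]
force: [0.7, -0.2, 0.2]
opening: 1.002
grasp_force: 0.0
```

```bash
python3 - <<'E'
from h import *
show(); print(bot.read_state()['force']); t,a=grab("top","pics/t20.png"); s,b=grab("side","pics/s20.png")
pair("pics/c20.png",b[200:400,180:380],a[170:330,60:260])
k=cv2.inRange(cv2.cvtColor(a,cv2.COLOR_RGB2HSV),(0,0,110),(180,50,255)); k=k[180:285,75:225]
n,l,st,ce=cv2.connectedComponentsWithStats(k)
for s,c in zip(st[1:],ce[1:]):
    if s[4]>150: print(s,c+[75,180],onplane(t,[c+[75,180]],.055).round(3))
E
```

```text
tcp [0.4012 0.2644 0.157 ] x [0.995 0.096] open 87.2
[ 0.6971472  -0.24562135  0.1602489 ]
[  0   0  12  94 593] [ 78.34232715 213.89881956] [[0.601 0.459 0.055]]
[105  20  19  56 925] [189.43243243 227.01945946] [[0.576 0.191 0.055]]
[ 30  25  16  31 287] [110.3728223 217.5087108] [[0.594 0.38  0.055]]
```

View pics/c20.png

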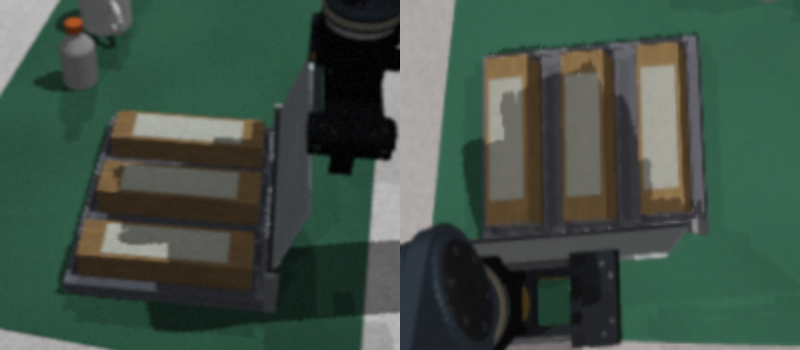

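All three tubes are seated with labels up, and the gripper is behind the flap. Closing the flap along an arc.

Request:
{"name": "drive_tool", "arguments": {
  "deltas": "87 25 2 3 0; 87 47 5 4 0; 87 60 6 3 0; 87 71 7 1 0; 87 83 8 -3 0; 87 94 9 -8 0; 87 105 10 -15 0; 87 114 11 -22 0; 87 123 12 -32 0; 87 130 13 -42 0; 87 136 14 -53 0; 87 140 14 -64 0"
}}

```text
time_s: 53.5
position: [0.5398, 0.2785, 0.0917]
tcp_rot: [[0.995, 0.097, -0.0], [0.097, -0.995, -0.0], [-0.0, 0.0, -1.0]]
force: [-0.9, 0.9, 0.8]
opening: 1.0
grasp_force: 0.6
```

Request:
{"name": "drive_tool", "arguments": {
  "deltas": "87 2 0 -8 0; 87 3 0 -15 0; 87 3 0 -20 0; 87 3 0 -23 0; 87 3 0 -25 0; 87 3 0 -27 0; 87 3 0 -27 0"
}}

```text
time_s: 54.2
position: [0.5423, 0.2784, 0.0683]
tcp_rot: [[0.995, 0.097, 0.0], [0.097, -0.995, -0.0], [0.0, 0.0, -1.0]]
force: [-2.1, -1.1, 12.0]
opening: 0.998
grasp_force: 6.1
```

Request:
{"name": "drive_tool", "arguments": {
  "deltas": "87 0 0 30 0; 87 0 0 80 0; 87 0 0 130 0; 87 0 0 180 0; 87 0 -50 180 0; 87 0 -100 180 0; 87 0 -150 180 0; 87 0 -200 180 0; 87 0 -250 180 0; 87 0 -300 180 0; 87 0 -300 180 0; 87 0 -300 180 0"
}}

```text
time_s: 55.4
position: [0.5419, -0.0225, 0.2459]
tcp_rot: [[0.996, 0.094, -0.001], [0.094, -0.996, 0.001], [-0.001, -0.001, -1.0]]
force: [0.8, 0.8, 0.1]
opening: 0.999
grasp_force: 0.0
```

```bash
python3 - <<'E'
from h import *
show(); t,a=grab("top","pics/t21.png"); s,b=grab("side","pics/s21.png")
pair("pics/c21.png",b[110:400,120:400],a[110:320,60:460])
E
```

```text
tcp [ 0.5419 -0.0225  0.2459] x [0.996 0.094] open 86.9
```

View pics/c21.png

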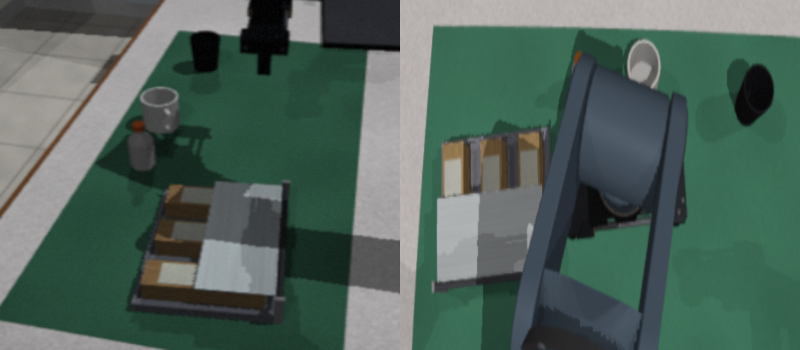

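The flap is level over the three labelled tubes, and the mug, pot and glue are where they were. Handing in.

```bash
python3 -c "
from rig import bot
print(bot.hand_in())"
```

```text
the job is handed in; nothing more can be done
None
```

I handed the job in at about 55 s on the robot's clock: all three tubes lie label up, one to a bay, with the flap folded down level over them and the mug, pen pot and glue bottle untouched.

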